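Brace the glue-up shelf and clamp the work

ROBOT

A 6-joint arm with a two-finger parallel gripper is mounted at the origin on the work surface. World frame = base frame: x ahead of the robot, y to its left, z up, the work surface at z = 0. Lengths are in mm, angles in degrees, forces in N, time in s.
With the tool pointing down it reaches from about 300 to 850 mm from the base axis. Payload 4.2 kg.
Tool frame: the origin (TCP) lies on the centre line of the jaws, within the pads' length; the fingertips stand 11 mm ahead of it and the grasp point (between the pads) lies 8 mm behind it; z points along the fingers, y is the line along which they close (so a half turn about z gives the same grasp; the last joint's range is limited). The gripper opens to 91 mm and grips with 3 to 60 N. Pads are 32 mm wide; open, the fingers measure 118 mm over their backs; the gripper's body (76 mm by 178 mm) begins 60 mm behind the grasp point.
Start: joints at [65.833, 18.312, 89.639, -0, 72.044, -1.146], TCP at [224.872, 529.221, 224.976] pointing down, gripper open.
Joint ranges: [-177.97, 177.97], [-48.28, 115.42], [12.27, 149.76], [-77.06, 257.06], [2.81, 150.46], [-146.56, 146.56]. Speed limits (degrees/s): [147.25, 147.25, 180, 180, 180, 180].

INTERFACE

Orientations are given as [roll, pitch, yaw] about the fixed x, y, z axes, in that order (R = Rz(yaw) Ry(pitch) Rx(roll)).
In Python, from workcell import env, grab_frame, camera_model, models gives the robot as it stands.
- The arm moves only by the shell command python3 -m crank 'ROWS' [FORCE]. ROWS is text: rows parted by semicolons, each of 7 numbers parted by spaces: the closure, from -1 (fully open) to 1 (shut), so that 0 is half open, then the shift along the tool's x, y, z in mm, then the turn, a rotation vector about the tool's x, y, z in degrees. A call has 1 to 10 rows; each row shifts and turns the commanded pose from where the row before left it, along the tool's axes as they then stand; what a row does not reach is not made up. A row lasts 1/8 s, in which the tool goes at most 62.5 mm and 10.7 degrees, less where a joint would pass 70% of its speed; a pose out of reach is approached as far as the arm can. A call is refused whole if a number of a shift passes 62.5 or a number of a turn 10.7, either way. A call with a gripper value outside its range is refused whole. The fingers move at their own pace and stop on an object; FORCE is the grip in N (left out, the last holds). Time passes only in rows, so rows that do not move let the fingers close. It gives the time, the measured TCP pose, the force, the opening and the grip force at its end, in the units of the state.
- env.state(): the state, without advancing time (a new reading comes with each control period).
- grab_frame(name): name is "scene" or "top" or "wrist"; returns the picture (400x640x3 uint8, blue, green, red); there is no depth.
- camera_model(name): a dict with "K" (3x3 intrinsics, pixels), "R" (3x3) and "t" (3): a world point X has camera coordinates R X + t; the wrist camera has in their place "mount" (4x4, takes a point from camera to tool coordinates, whose origin is the TCP and whose axes are the flange's). Camera axes: x right, y down, z forward; pixel columns grow to the right and rows downward; lengths in mm; the calibration is good to about 2 mm. A picture is of the moment at which its call begins: read the wrist's pose just before it. camera_model takes no time and is no camera call.
- env.job_done(): hands the job in; it is judged then, once.
Trained networks look in the newest picture that a camera, given by its name, has taken for a name from the list of things; names that differ only in an ending like _2 or _b are one class to them, and where a whole thing is asked for, a point or a joint stands for the part that bears it (a point fixed in the world has none). Each returns a list of dicts, best first, with "p" (0 to 1); they miss things now and then, are a little off and sometimes report something else, mostly with a low value. They report only what shows in the picture. A call takes as long as a camera call. They do not tell look-alikes from the thing itself.
- models.search_frame(name, camera): "point" ([x, y, z] in mm, in world coordinates, good to about 4 mm: the middle of the surface that is visible of it).
The state is a dict: "time_s": time; "qpos": joint angles; "qvel": joint speeds; "effort": joint torques, N m; "ee_pos": TCP position; "ee_rot": TCP orientation; "force": force on the tool from outside, world axes, zero at the start; "torque": the same for the moment, N m; "gripper_width": finger opening in mm; "gripper_force": force on a finger pad.
Only numpy, scipy, OpenCV 4.12 (cv2) and the standard library are available. Lean on these libraries where they do the work, as an engineer would, in place of code of your own. Each camera call takes 0.05 s, during which the arm holds its last target. There are 200 camera calls.

TASK

Get the glue-up on the shelf under pressure: first wind the jack's crank clockwise until the foot stands firmly on its packing block (the crank gets clearly heavier; stop soon after that, do not force it). Only then take every sprung clamp off the storage board and clip it over the top of the workpiece's upright edge, upright and square across it, at least 5 cm from its neighbours, and stand every iron weight wholly on the pale flat panel. Do not knock the finished vase over.

Things in the scene. Friction and masses are not known exactly. Their poses are not given: they have to be found in the camera images.
- crank_axis (a point): Top-wind jack on the end of the glue-up shelf (a 130 x 250 mm plywood shelf, its top 100 mm above the bench). This point lies on the jack's fixed vertical crank axis at half the height of the wooden crank knob (182.5 mm above the bench). Its axes turn with the crank: its -x axis points to the knob.
- knob_grip (a point): Centre of the crank knob: an upright round wooden knob, diameter 20 mm, 45 mm tall, at 55 mm radius from the crank axis, free to spin on its pin. Its top is 22 mm above this point; the flat crank arm is 24 mm below it. The knob travels a level circle.
- crank (a joint): Crank angle in rad, grows clockwise seen from above (the way to wind the leg DOWN), range 0 to 26. One full turn lowers the leg by 16 mm. Free winding takes 5 to 8 N at the knob. Once the foot bears, the crank load climbs by about 3.5 N at the knob per rad (75 N more on the foot per rad); the foot bears firmly at about 5 N over the free winding load. The screw holds where it is left.
- block_thin: Square wooden packing block 90 x 90 x 20 mm, origin at the centre of its underside. Either this or the thick one lies under the foot; the other is a spare and stays where it is.
- block_thick: Square wooden packing block 90 x 90 x 32 mm, origin at the centre of its underside.
- edge_top (a point): Middle of the top of the workpiece's upright edge: a board 18 mm thick (a 12 mm board with a dark 6 mm lipping on one side), 240 mm long, standing 46 mm above the far side of the shelf, top 146 mm above the bench. Its y axis runs along the edge, x across it, z up.
- panel_top (a point): Centre of the top face of the pale flat panel on the shelf, 100 (its x) x 240 (its y) mm, 106 mm above the bench, beside the upright edge (the edge's near face is 56 mm from the panel's centre line, towards +x).
- rack: Storage board for clamps: an upright wooden board 18 mm thick (its x), 240 mm long (its y), top 110 mm above the bench. Origin on the bench under its centre. The clamps start clipped on its top edge.
- clamp1_grip (a point): Sprung clamp (may be absent), 22 mm wide (its y), dark metal, two upright black handle plates. Point midway between the handles, which reach 15 mm above it; jaw tips are 82 mm below it, the solid bridge between the jaws 41 mm below. On an 18 mm board the handles measure 44 mm over their outer faces, along x. The -x handle and jaw are one rigid piece; those on +x are hinged.
- clamp1_jaw (a joint): Hinged jaw, rad: 0 closed on an 18 mm board, 0.50 fully open (stop), below -0.05 closed on nothing. Squeezing the handles at the grip point with 15 to 30 N moves the +x handle in by about 18 mm and swings the +x jaw out by about 21 mm at its tip (the -x jaw stays put). Released, it springs shut with about 8 N. On the storage board the grip point is about 46 mm above the board's top.
- clamp2_grip (a point): Sprung clamp (may be absent), 22 mm wide (its y), dark metal, two upright black handle plates. Point midway between the handles, which reach 15 mm above it; jaw tips are 82 mm below it, the solid bridge between the jaws 41 mm below. On an 18 mm board the handles measure 44 mm over their outer faces, along x. The -x handle and jaw are one rigid piece; those on +x are hinged.
- clamp2_jaw (a joint): Hinged jaw, rad: 0 closed on an 18 mm board, 0.50 fully open (stop), below -0.05 closed on nothing. Squeezing the handles at the grip point with 15 to 30 N moves the +x handle in by about 18 mm and swings the +x jaw out by about 21 mm at its tip (the -x jaw stays put). Released, it springs shut with about 8 N. On the storage board the grip point is about 46 mm above the board's top.
- clamp3_grip (a point): Sprung clamp (may be absent), 22 mm wide (its y), dark metal, two upright black handle plates. Point midway between the handles, which reach 15 mm above it; jaw tips are 82 mm below it, the solid bridge between the jaws 41 mm below. On an 18 mm board the handles measure 44 mm over their outer faces, along x. The -x handle and jaw are one rigid piece; those on +x are hinged.
- clamp3_jaw (a joint): Hinged jaw, rad: 0 closed on an 18 mm board, 0.50 fully open (stop), below -0.05 closed on nothing. Squeezing the handles at the grip point with 15 to 30 N moves the +x handle in by about 18 mm and swings the +x jaw out by about 21 mm at its tip (the -x jaw stays put). Released, it springs shut with about 8 N. On the storage board the grip point is about 46 mm above the board's top.
- weight1_center (a point): Iron weight (may be absent), 0.5 kg: a round dark disc of diameter 56 mm and height 26 mm with an upright steel stem of diameter 22 mm and height 50 mm on top, 76 mm in all. This point is on its axis half-way up, 38 mm above its underside. Lift it by the stem.
- weight2_center (a point): Iron weight (may be absent), 0.5 kg: a round dark disc of diameter 56 mm and height 26 mm with an upright steel stem of diameter 22 mm and height 50 mm on top, 76 mm in all. This point is on its axis half-way up, 38 mm above its underside. Lift it by the stem.
- weight3_center (a point): Iron weight (may be absent), 0.5 kg: a round dark disc of diameter 56 mm and height 26 mm with an upright steel stem of diameter 22 mm and height 50 mm on top, 76 mm in all. This point is on its axis half-way up, 38 mm above its underside. Lift it by the stem.
- vase: A finished turned wooden vase, 72 mm wide, 110 mm tall, origin at the centre of its underside. Not part of the job; must stay standing.
- foot: The jack's round rubber foot (diameter 52 mm), origin at the centre of its underside. It hangs over a loose wooden packing block on the bench, and is sprung, 30 N per mm.
Things that resemble listed ones, but are neither listed nor needed, are in the scene too. What is shaped like the block_thick but purple is not meant.

How it is judged (in metres and radians):
On the way, in this order (a step that is already met when the one before it is completed fails the run):
1. the jack's foot bears firmly on the packing block under it (more than 40 N) ((contact force between foot and block_thin above 40 N or contact force between foot and block_thick above 40 N)), for 0.2 s.
2. every clamp is clipped on the upright edge and every weight stands on the panel (x of clamp1_grip in the frame of edge_top between -0.012 and 0.012 m and y of clamp1_grip in the frame of edge_top between -0.115 and 0.115 m and z of clamp1_grip in the frame of edge_top between 0.033 and 0.058 m and angle between each of clamp1_grip, clamp2_grip, clamp3_grip's own z axis and vertical below 0.25 rad and angle between the x axis of each of clamp1_grip, clamp2_grip, clamp3_grip and the x axis of edge_top, either way round below 0.3 rad and contact force between each of clamp1, clamp2, clamp3 and edge above 3 N and linear speed of each of clamp1, clamp2, clamp3, weight1, weight2, weight3 below 0.02 m/s and x of clamp2_grip in the frame of edge_top between -0.012 and 0.012 m and y of clamp2_grip in the frame of edge_top between -0.115 and 0.115 m and z of clamp2_grip in the frame of edge_top between 0.033 and 0.058 m and x of clamp3_grip in the frame of edge_top between -0.012 and 0.012 m and y of clamp3_grip in the frame of edge_top between -0.115 and 0.115 m and z of clamp3_grip in the frame of edge_top between 0.033 and 0.058 m and horizontal distance between each of clamp2_grip, clamp3_grip and clamp1_grip above 0.045 m and horizontal distance between clamp3_grip and clamp2_grip above 0.045 m and x of weight1_center in the frame of panel_top between -0.024 and 0.024 m and y of weight1_center in the frame of panel_top between -0.094 and 0.094 m and z of weight1_center in the frame of panel_top between 0.032 and 0.044 m and angle between each of weight1_center, weight2_center, weight3_center's own z axis and vertical below 0.15 rad and x of weight2_center in the frame of panel_top between -0.024 and 0.024 m and y of weight2_center in the frame of panel_top between -0.094 and 0.094 m and z of weight2_center in the frame of panel_top between 0.032 and 0.044 m and x of weight3_center in the frame of panel_top between -0.024 and 0.024 m and y of weight3_center in the frame of panel_top between -0.094 and 0.094 m and z of weight3_center in the frame of panel_top between 0.032 and 0.044 m), for 0.2 s.
At the end, for the whole second after the job is handed in: Foot on its block with over 40 N; each clamp grips the edge (over 3 N), upright within 0.25 rad, square within 0.3 rad, grip point 33-58 mm above the edge top, 45 mm from other clamps; each weight upright on the panel, within 24 mm across and 94 mm along of its centre; all at rest (all of step 2 and (contact force between foot and block_thin above 40 N or contact force between foot and block_thick above 40 N)); the robot touches nothing.
It fails at once if a weight or a clamp is put on the workpiece before the foot bears ((contact force between foot and block_thin below 15 N and contact force between foot and block_thick below 15 N) and (contact force between any of weight1, weight2, weight3 and panel above 0.5 N or contact force between any of clamp1, clamp2, clamp3 and edge above 1 N)).
It fails at once if the jack is forced: the foot presses with more than 250 N (contact force between foot and block_thin above 250 N or contact force between foot and block_thick above 250 N).
It fails at once if the finished vase is knocked over (angle between vase's own z axis and vertical above 0.6 rad).
Of clamp1, clamp2, clamp3 only 2 to 3 are there at a start; the rules pass over those that are not, and their reading is None.
Of weight1, weight2, weight3 only 2 to 3 are there at a start; the rules pass over those that are not, and their reading is None.
At some moment in a run one of weight1, weight2, weight3 may be knocked a few centimetres aside while the robot is not near it.
It also fails if it takes over 210 s, if anything falls off the work surface, if the arm or the gripper's body presses on something with over 40 N, if the wrist force passes 120 N, or if a joint passes its speed limit or range.

## Working session

There is one attempt and no reset: what is moved stays moved. The work goes in short steps, Python scripts to look and compute and a shell command to move; the robot and the scene stay as the last step left them, time stands still between calls to the robot, and variables do not carry over. Pictures are saved under pics/ and viewed, at most 14 in all, crops included, and the job is handed in when it is done.

```bash
mkdir -p pics; ls; cat > h.py <<'E'
from workcell import env, grab_frame, camera_model, models
import numpy as np, cv2
def pix2plane(cam,u,v,z):
    c=camera_model(cam);K,R,t=map(np.array,(c["K"],c["R"],c["t"]))
    d=R.T@np.linalg.solve(K,[u,v,1]);o=-R.T@t
    return o+d*(z-o[2])/d[2]
def proj(cam,X):
    c=camera_model(cam);K,R,t=map(np.array,(c["K"],c["R"],c["t"]))
    p=K@(R@np.array(X,float)+t);return p[:2]/p[2]
E
python3 - <<'E'
from h import *
for c in("scene","top"):
    f=grab_frame(c);cv2.imwrite(f"pics/{c}0.png",f)
    m=camera_model(c);print(c,np.array(m["K"])[0,0],-np.array(m["R"]).T@np.array(m["t"]))
    for n in("knob_grip","clamp1_grip","weight1_center","vase","foot","block_thin","block_thick","rack","crank"):
        try:
            for r in models.search_frame(n,c): 
                if r["p"]>.15: print(n,np.round(r["point"]),round(r["p"],2),np.round(proj(c,r["point"])))
        except Exception as e: print(n,e)
print(env.state())
E
```

```text
pics
scene 377.65133576233393 [1034.54334789  420.36231286  740.46465826]
knob_grip [ 663. -249.  191.] 0.61 [257. 179.]
clamp1_grip [484. 253. 125.] 0.58 [473. 280.]
weight1_center [ 436. -244.   29.] 0.57 [327. 193.]
weight1_center [593. -24. 106.] 0.33 [340. 239.]
vase [799. 143.  78.] 0.79 [320. 350.]
block_thin [ 638. -251.   21.] 0.81 [271. 224.]
block_thick [ 329. -406.   34.] 0.97 [318. 157.]
block_thick [ 473. -399.   31.] 0.6 [286. 175.]
block_thick [ 488. -553.   32.] 0.57 [255. 157.]
rack [613. 254.  36.] 0.74 [427. 343.]
crank [ 653. -247.  162.] 0.69 [262. 187.]
top 461.4287078590063 [ 362.95217233 -121.53175013 1441.35681102]
knob_grip [ 659. -256.  205.] 0.62 [363. 163.]
clamp1_grip [476. 245. 131.] 0.65 [184. 230.]
weight1_center [ 423. -252.   25.] 0.69 [356. 252.]
weight1_center [474. 261. 151.] 0.26 [176. 230.]
vase [768. 127.  73.] 0.68 [233. 137.]
foot [481. 248. 134.] 0.42 [183. 228.]
block_thin [ 581. -247.   22.] 0.79 [354. 201.]
block_thick [ 319. -418.   33.] 0.86 [411. 287.]
block_thick [ 477. -405.   31.] 0.85 [406. 235.]
block_thick [ 469. -558.   35.] 0.65 [456. 238.]
rack [542. 238.  65.] 0.85 [194. 210.]
crank [ 636. -248.  162.] 0.5 [358. 175.]
{'time_s': 1.0, 'qpos': array([ 6.58337641e+01,  1.83110896e+01,  8.96385079e+01, -7.38021684e-04,
        7.20419984e+01, -1.14644942e+00]), 'qvel': array([ 0.00168469, -0.07097012,  0.01347325,  0.01414793,  0.07335284,
       -0.12246992]), 'effort': array([ 3.30198200e-04, -4.12351656e+01, -2.32233721e+01,  7.28637166e-02,
        3.75983818e-02, -1.31750909e-05]), 'ee_pos': array([224.87320045, 529.23638414, 224.98739945]), 'ee_rot': array([1.79991612e+02, 8.70107990e-04, 1.56980441e+02]), 'force': array([ 0.24916506,  0.40510465, -0.10955083]), 'torque': array([ 0.0404428 ,  0.02996787, -0.01428217]), 'gripper_force': 0.0, 'gripper_width': 91.14450394116703}
```

View pics/scene0.png

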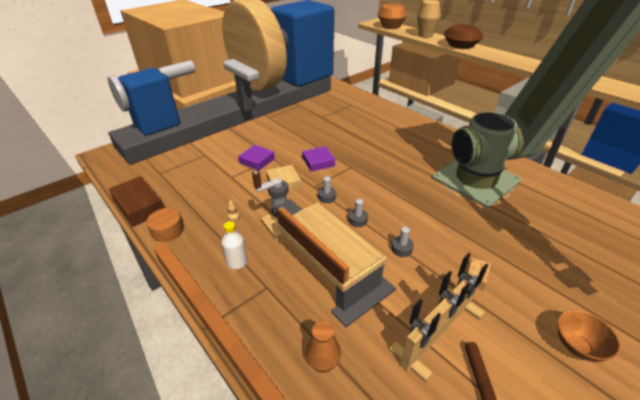

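View pics/top0.png

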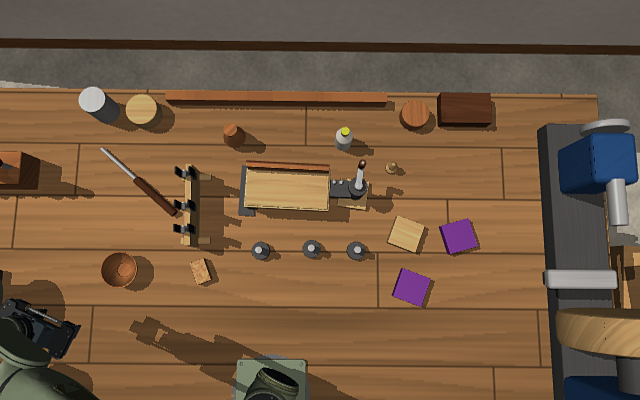

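The scene view shows the shelf with its jack (crank knob at 257,179) and three weights (327,190), (359,213), (403,243). The rack at (445,310) holds three clamps, and the vase is at (322,345). The top view agrees: knob (361,165), weights (261,250), (312,248), (357,251), clamps (184,172), (180,205), (180,229).

```bash
python3 - <<'E'
from h import *
f=cv2.imread("pics/top0.png")[125:275,165:425]
cv2.imwrite("pics/topc.png",cv2.resize(f,None,fx=3,fy=3,interpolation=cv2.INTER_CUBIC))
E
```

```text
(no output)
```

View pics/topc.png

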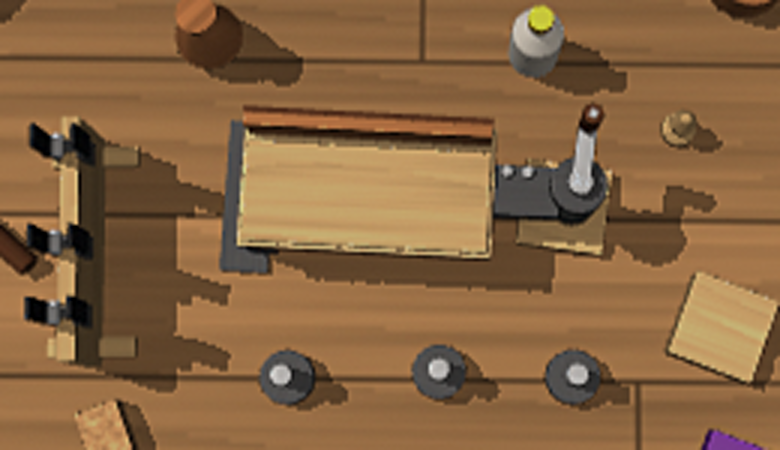

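The crop shows the knob top at (593,113), hub at (578,185), edge top from (244,107) to (493,120), panel corners (245,135), (495,145), (490,255), (238,245), and clamps at (60,143), (60,240), (58,311). The weight stems are at (280,375), (438,369), (577,374).

```bash
python3 - <<'E'
from h import *
P=lambda n,x,y,z:print(n,np.round(pix2plane("top",165+x/3,125+y/3,z),1))
P("knobtop",593,113,204.5);P("hub",580,183,160);P("edge far A",244,107,146);P("edge far B",493,120,146)
P("panelnearL",238,245,106);P("panelnearR",490,256,106)
for x,y in((280,375),(438,369),(577,374)):P("w",x,y,76)
for x,y in((60,143),(60,240),(58,311)):P("clamp handles",x,y,171);P("  bridge",x,y,130)
P("rackA",68,118,110);P("rackB",66,358,110)
P("vase",195,12,110)
c=camera_model("wrist");print(np.round(c["K"],1),np.round(c["mount"],3))
E
```

```text
knobtop [ 660.1 -255.6  204.5]
hub [ 603.1 -247.8  160. ]
edge far A [676.1  72.7 146. ]
edge far B [ 666.2 -166.   146. ]
panelnearL [548.1  80.  106. ]
panelnearR [ 540.  -165.3  106. ]
w [423.9  39.1  76. ]
w [ 431.4 -115.9   76. ]
w [ 428.  -252.5   76. ]
clamp handles [633.5 239.8 171. ]
  bridge [642.2 251.4 130. ]
clamp handles [541.9 235.  171. ]
  bridge [547.6 246.5 130. ]
clamp handles [476.  233.4 171. ]
  bridge [479.6 244.8 130. ]
rackA [671.6 250.6 110. ]
rackB [436.4 240.4 110. ]
vase [781.1 130.  110. ]
[[344.3   0.  313.3]
 [  0.  344.3 198.7]
 [  0.    0.    1. ]] [[-1.00000e-03 -9.69000e-01 -2.47000e-01  6.82110e+01]
 [ 1.00000e+00 -1.00000e-03  0.00000e+00  6.53000e-01]
 [-0.00000e+00 -2.47000e-01  9.69000e-01 -1.60226e+02]
 [ 0.00000e+00  0.00000e+00  0.00000e+00  1.00000e+00]]
```

```bash
python3 -m crank '-1 0 0 -10 0 0 9.6;-1 0 0 -10 0 0 9.6;-1 0 0 -10 0 0 9.6;-1 0 0 -10 0 0 9.6;-1 0 0 -10 0 0 9.6;-1 0 0 -10 0 0 9.6;-1 0 0 -10 0 0 9.4'; python3 -m crank '-1 -52 29 0 0 0 0;-1 -52 29 0 0 0 0;-1 -52 29 0 0 0 0;-1 -52 29 0 0 0 0;-1 -52 29 0 0 0 0;-1 -52 29 0 0 0 0;-1 -52 29 0 0 0 0;-1 -52 29 0 0 0 0'; python3 -m crank '-1 -52 29 0 0 0 0;-1 -52 29 0 0 0 0;-1 -52 29 0 0 0 0;-1 -52 29 0 0 0 0;-1 -52 29 0 0 0 0;-1 -52 29 0 0 0 0;-1 -52 29 0 0 0 0;-1 0 0 0 0 0 0;-1 0 0 0 0 0 0'
cat >> h.py <<'E'
from scipy.spatial.transform import Rotation as Ro
def wpose():
    s=env.state();T=np.eye(4);T[:3,:3]=Ro.from_euler("xyz",s["ee_rot"],degrees=True).as_matrix();T[:3,3]=s["ee_pos"]
    return T@np.array(camera_model("wrist")["mount"])
def wplane(T,u,v,z):
    d=T[:3,:3]@np.linalg.solve(np.array(camera_model("wrist")["K"]),[u,v,1]);o=T[:3,3]
    return o+d*(z-o[2])/d[2]
def wproj(T,X):
    p=np.array(camera_model("wrist")["K"])@(T[:3,:3].T@(np.array(X,float)-T[:3,3]));return p[:2]/p[2]
def wshot(name):
    T=wpose();f=grab_frame("wrist");cv2.imwrite(f"pics/{name}.png",f);np.save(f"pics/{name}.npy",T);return T,f
E
python3 - <<'E'
from h import *
T,f=wshot("w1")
for r in models.search_frame("knob_grip","wrist"): print(np.round(r["point"]),r["p"],wproj(T,r["point"]))
for z in (204.5,): print(wproj(T,[660,-255.6,z]))
E
```

```text
time_s: 1.88
ee_pos: [224.8, 529.2, 295.3]
ee_rot: [180.0, -0.0, 89.7]
force: [-0.4, -0.3, -0.3]
gripper_width: 91.3
gripper_force: 0.0
time_s: 2.88
ee_pos: [457.4, 111.4, 295.2]
ee_rot: [179.9, -0.0, 90.0]
force: [0.8, 0.2, 0.1]
gripper_width: 91.2
gripper_force: 0.0
time_s: 4.0
ee_pos: [659.3, -250.6, 294.5]
ee_rot: [-179.9, -0.1, 90.0]
force: [0.4, -0.2, -0.5]
gripper_width: 91.2
gripper_force: 0.0
[ 661. -254.  205.] 0.89 [313.84070557 210.82952725]
[312.52273967 212.71274629]
```

View pics/w1.png

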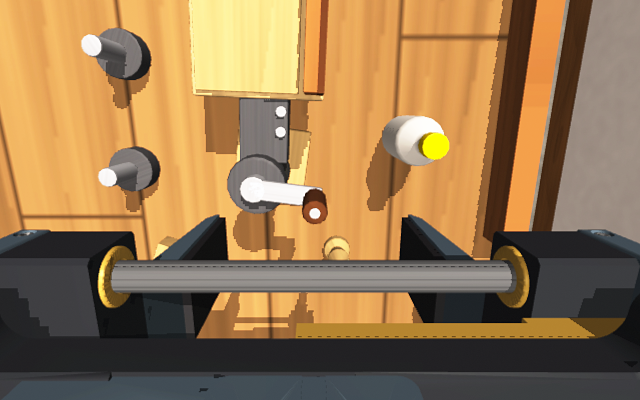

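The wrist view shows the knob top at (314,213), the crank hub at (252,188), and the edge and panel end along row 93.

```bash
python3 - <<'E'
from h import *
T=np.load("pics/w1.npy")
k=wplane(T,314,213,204.5);print("knob",k)
for z in(158,165,170):
    h=wplane(T,252,188,z);print(z,h,np.hypot(*(h-k)[:2]),np.degrees(np.arctan2(*(k-h)[[1,0]])))
print("edge end",wplane(T,303,93,146),wplane(T,326,93,146))
E
```

```text
knob [ 661.11897105 -255.8286247   204.5       ]
158 [ 606.51027078 -246.60366594  158.        ] 55.38239800897664 -9.588359547700911
165 [ 607.79010705 -245.06245081  165.        ] 54.404762986233756 -11.413615517904608
170 [ 608.70427582 -243.96158285  170.        ] 53.74129658343821 -12.757078471173104
edge end [ 651.8798522  -165.86048982  146.        ] [ 671.62144437 -165.89341497  146.        ]
```

```bash
python3 -m crank '0.1 -5 1.4 15 0 0 0;0.1 0 0 10 0 0 0;0.1 0 0 15 0 0 0;0.1 0 0 20 0 0 0;0.1 0 0 20 0 0 0;0.1 0 0 20 0 0 0;0.1 0 0 15 0 0 0;0.1 0 0 0 0 0 0' 25; python3 -m crank '1 0 0 0 0 0 0;1 0 0 0 0 0 0;1 0 0 0 0 0 0;1 0 0 0 0 0 0;1 0 0 0 0 0 0;1 0 0 0 0 0 0' 25
```

```text
time_s: 5.1
ee_pos: [660.2, -255.5, 178.1]
ee_rot: [-179.8, -0.1, 90.0]
force: [0.5, -0.1, 0.6]
gripper_width: 41.2
gripper_force: 0.0
time_s: 5.85
ee_pos: [660.3, -256.0, 180.9]
ee_rot: [-180.0, 0.0, 90.0]
force: [-5.2, 0.5, 4.9]
gripper_width: 19.3
gripper_force: 25.0
```

```bash
python3 - <<'E'
import numpy as np
for i in range(18):
    t=np.radians(-9-20*i-10);print(-9-20*i-20,"%.1f %.1f 0"%(-19.1*np.cos(t),19.1*np.sin(t)))
E
```

```text
-29 -18.1 -6.2 0
-49 -14.8 -12.0 0
-69 -9.8 -16.4 0
-89 -3.6 -18.7 0
-109 3.0 -18.9 0
-129 9.3 -16.7 0
-149 14.4 -12.5 0
-169 17.8 -6.8 0
-189 19.1 -0.3 0
-209 18.1 6.2 0
-229 14.8 12.0 0
-249 9.8 16.4 0
-269 3.6 18.7 0
-289 -3.0 18.9 0
-309 -9.3 16.7 0
-329 -14.4 12.5 0
-349 -17.8 6.8 0
-369 -19.1 0.3 0
```

```bash
python3 -m crank '1 -18.1 -6.2 0 0 0 0;1 -14.8 -12 0 0 0 0;1 -9.8 -16.4 0 0 0 0;1 -3.6 -18.7 0 0 0 0;1 3 -18.9 0 0 0 0;1 9.3 -16.7 0 0 0 0' 25
```

```text
time_s: 6.6
ee_pos: [575.3, -294.5, 181.0]
ee_rot: [179.4, 0.6, 90.0]
force: [5.4, -9.3, -1.9]
gripper_width: 19.5
gripper_force: 25.0
```

```bash
python3 -m crank '1 14.4 -12.5 0 0 0 0;1 17.8 -6.8 0 0 0 0;1 19.1 -0.3 0 0 0 0;1 18.1 6.2 0 0 0 0' 25; python3 -m crank '1 14.8 12 0 0 0 0;1 9.8 16.4 0 0 0 0' 25
```

```text
time_s: 7.1
ee_pos: [556.9, -223.1, 180.9]
ee_rot: [-179.9, 0.3, 90.0]
force: [-5.2, -7.8, 3.8]
gripper_width: 19.6
gripper_force: 25.0
time_s: 7.35
ee_pos: [585.5, -197.3, 180.8]
ee_rot: [-179.8, 0.2, 90.0]
force: [-7.0, -7.0, 6.3]
gripper_width: 19.2
gripper_force: 25.0
```

```bash
python3 -m crank '1 3.6 18.7 0 0 0 0;1 -3 18.9 0 0 0 0;1 -9.3 16.7 0 0 0 0;1 -14.4 12.5 0 0 0 0;1 -17.8 6.8 0 0 0 0;1 -19.1 0.3 0 0 0 0' 25;  python3 -c "
from h import *
f=grab_frame('scene')[150:270,220:330];cv2.imwrite('pics/foot1.png',cv2.resize(f,None,fx=5,fy=5,interpolation=cv2.INTER_CUBIC))"
```

```text
time_s: 8.1
ee_pos: [660.6, -253.0, 180.8]
ee_rot: [-179.9, -0.4, 90.0]
force: [-7.3, 8.6, 7.0]
gripper_width: 19.1
gripper_force: 25.0
```

View pics/foot1.png

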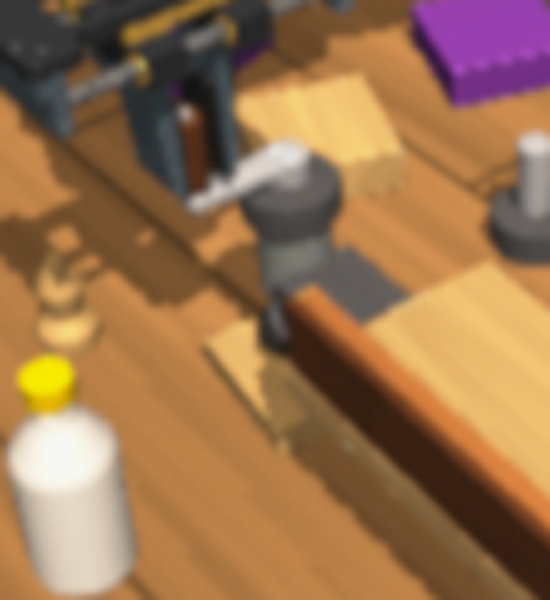

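The crop shows the fingers on the knob at (190,140). The foot (275,325) is mostly hidden behind the edge, so I will judge by the force.

```bash
cat > ang.py <<'E'
from h import *
s=env.state();d=s["ee_pos"][:2]-[606.4,-247.1];a=np.arctan2(d[1],d[0]);f=s["force"][:2]
print("ang %.1f r %.1f resist %.1f radial %.1f"%(np.degrees(a),np.hypot(*d),-f@[np.sin(a),-np.cos(a)],f@[np.cos(a),np.sin(a)]))
E
python3 -m crank '1 -18.1 -6.2 0 0 0 0;1 -14.8 -12 0 0 0 0;1 -9.8 -16.4 0 0 0 0;1 -3.6 -18.7 0 0 0 0;1 3 -18.9 0 0 0 0' 25|head -1; python3 ang.py
```

```text
time_s: 8.78
ang -103.4 r 56.7 resist 8.5 radial 2.5
```

```bash
python3 -m crank '1 9.3 -16.7 0 0 0 0;1 14.4 -12.5 0 0 0 0;1 17.8 -6.8 0 0 0 0;1 19.1 -0.3 0 0 0 0;1 18.1 6.2 0 0 0 0' 25|head -1; python3 ang.py
```

```text
time_s: 9.4
ang 154.1 r 55.0 resist 9.1 radial 0.2
```

```bash
python3 -m crank '1 14.8 12 0 0 0 0;1 9.8 16.4 0 0 0 0;1 3.6 18.7 0 0 0 0;1 -3 18.9 0 0 0 0;1 -9.3 16.7 0 0 0 0' 25|head -1; python3 ang.py
```

```text
time_s: 10.02
ang 52.3 r 53.5 resist 8.6 radial -10.0
```

```bash
python3 -m crank '1 -14.4 12.5 0 0 0 0;1 -17.8 6.8 0 0 0 0;1 -19.1 0.3 0 0 0 0;1 -18.1 -6.2 0 0 0 0;1 -14.8 -12 0 0 0 0' 25|head -1; python3 ang.py
```

```text
time_s: 10.65
ang -42.8 r 55.5 resist 13.6 radial -3.0
```

```bash
python3 -m crank '1 0 0 0 0 0 0;1 0 0 0 0 0 0' 25; python3 ang.py;python3 -m crank '1 -6 -9.0 0 0 0 0;1 -4 -7.8 0 0 0 0' 25|head -1; python3 ang.py
```

```text
time_s: 10.9
ee_pos: [645.5, -286.7, 180.9]
ee_rot: [179.6, -0.2, 90.0]
force: [3.7, 5.3, 4.1]
gripper_width: 19.5
gripper_force: 25.0
ang -45.4 r 55.6 resist 6.3 radial -1.2
time_s: 11.15
ang -62.1 r 56.0 resist 14.4 radial 1.3
```

The load jumped about 5 N over free winding and keeps climbing, so the foot bears. Releasing the knob and moving to the first weight.

```bash
python3 -m crank '0.1 0 0 0 0 0 0;0.1 0 0 0 0 0 0;0.1 0 0 -30 0 0 0;0.1 0 0 -40 0 0 0;0.1 0 0 -30 0 0 0;0.1 10 -50 0 0 0 0;0.1 10 -50 0 0 0 0;0.1 12 -52 10 0 0 0;0.1 10 -50 20 0 0 0;0.1 0 0 0 0 0 0'; python3 - <<'E'
from h import *
T,f=wshot("w2")
for r in models.search_frame("weight1_center","wrist"): print(np.round(r["point"]),r["p"],wproj(T,r["point"]))
print(env.state()["ee_pos"])
E
```

```text
time_s: 12.4
ee_pos: [418.8, -254.6, 247.6]
ee_rot: [-179.6, -0.2, 89.9]
force: [1.4, -0.6, 0.8]
gripper_width: 40.6
gripper_force: 0.0
[ 426. -246.   25.] 0.56 [319.20509516 168.26673992]
[ 424.15887563 -257.08221859  250.30764991]
```

View pics/w2.png

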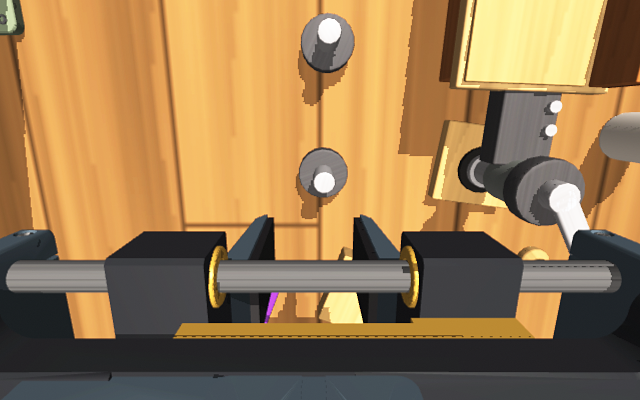

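Two weights are visible, with stem tops at (324,182) and (330,30). The foot (475,170) rests over the pale block.

```bash
python3 - <<'E'
from h import *
T=np.load("pics/w2.npy")
print(wplane(T,324,182,76),wplane(T,330,30,76));print("panel corner",wplane(T,453,86,106),wplane(T,607,93,106))
print("disc",wplane(T,323,172,26),wplane(T,327,42,26))
print(env.state()["ee_pos"])
E
```

```text
[ 429.7520041  -251.97705059   76.        ] [ 434.428626   -114.89480485   76.        ]
panel corner [ 536.21074409 -164.61307142  106.        ] [ 665.24230361 -170.62138522  106.        ]
disc [ 429.8556849  -250.52309661   26.        ] [ 433.43188122 -115.5377137    26.        ]
[ 424.15887563 -257.08221859  250.30764991]
```

```bash
python3 -m crank '0 5.5 5.5 40 0 0 0;0 0 0 50 0 0 0;0 0 0 50 0 0 0;0 0 0 40 0 0 0;0 0 0 20 0 0 0;1 0 0 0 0 0 0;1 0 0 0 0 0 0;1 0 0 0 0 0 0;1 0 0 0 0 0 0' 40;
```

```text
time_s: 13.62
ee_pos: [429.5, -251.6, 50.8]
ee_rot: [180.0, 0.0, 90.0]
force: [-2.5, -1.2, 3.2]
gripper_width: 21.3
gripper_force: 40.0
```

```bash
python3 -m crank '1 0 0 -50 0 0 0;1 0 0 -50 0 0 0;1 0 0 -50 0 0 0;1 34 38.5 0 0 0 0;1 34 38.5 0 0 0 0;1 34 38.5 0 0 0 0;1 34 38.5 0 0 0 0;1 0 0 10 0 0 0;1 0 0 0 0 0 0;1 0 0 0 0 0 0' 40; python3 - <<'E'
from h import *
wshot("w3")
E
```

```text
time_s: 14.88
ee_pos: [582.7, -116.0, 189.9]
ee_rot: [-180.0, -0.0, 89.9]
force: [-0.4, 0.6, -4.3]
gripper_width: 21.2
gripper_force: 40.0
```

View pics/w3.png

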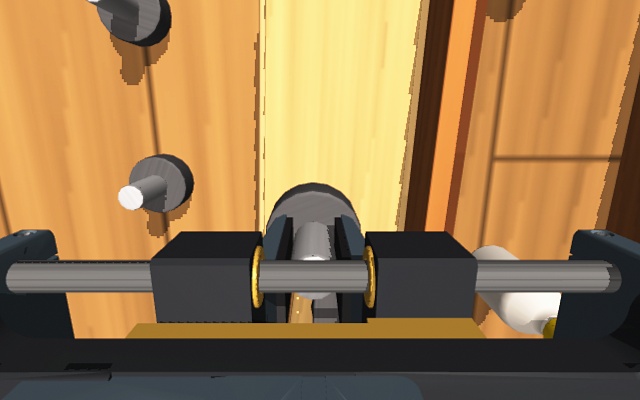

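The held weight is over the panel. Panel left border is at (262,60), edge near-face foot at about (415,60), and the edge's orange top spans (444–477,60).

```bash
python3 - <<'E'
from h import *
T=np.load("pics/w3.npy");f=cv2.imread("pics/w3.png")
for v in(10,60,110,180): print(v,wplane(T,262,v,106)[:2].round(1))
for v in (20,60,150):
    r=f[v,400:510].astype(int);g=np.abs(np.diff(r,axis=0)).sum(1);j=[i+400 for i in np.where(g>60)[0]]
    print(v,[(u,tuple(f[v,u]),*wplane(T,u+1,v,146)[:2].round(1)) for u in j])
E
```

```text
10 [551.5  16.5]
60 [550.3 -13.6]
110 [549.  -45.7]
180 [547.1 -94.6]
20 [(np.int64(416), (np.uint8(138), np.uint8(231), np.uint8(253)), np.float64(640.4), np.float64(1.0)), (np.int64(417), (np.uint8(93), np.uint8(164), np.uint8(216)), np.float64(640.9), np.float64(1.0)), (np.int64(426), (np.uint8(89), np.uint8(147), np.uint8(194)), np.float64(645.8), np.float64(1.0)), (np.int64(427), (np.uint8(50), np.uint8(88), np.uint8(128)), np.float64(646.3), np.float64(1.0)), (np.int64(450), (np.uint8(18), np.uint8(35), np.uint8(63)), np.float64(658.8), np.float64(1.0)), (np.int64(451), (np.uint8(34), np.uint8(71), np.uint8(131)), np.float64(659.3), np.float64(1.0)), (np.int64(472), (np.uint8(73), np.uint8(157), np.uint8(245)), np.float64(670.7), np.float64(1.0)), (np.int64(473), (np.uint8(56), np.uint8(119), np.uint8(212)), np.float64(671.2), np.float64(1.0)), (np.int64(484), (np.uint8(38), np.uint8(74), np.uint8(142)), np.float64(677.2), np.float64(0.9)), (np.int64(485), (np.uint8(57), np.uint8(110), np.uint8(177)), np.float64(677.7), np.float64(0.9)), (np.int64(493), (np.uint8(70), np.uint8(
[... 1176 characters left out ...]
p.int64(412), (np.uint8(85), np.uint8(142), np.uint8(187)), np.float64(643.1), np.float64(-68.9)), (np.int64(433), (np.uint8(17), np.uint8(36), np.uint8(62)), np.float64(655.5), np.float64(-69.0)), (np.int64(434), (np.uint8(26), np.uint8(56), np.uint8(105)), np.float64(656.1), np.float64(-69.0)), (np.int64(435), (np.uint8(55), np.uint8(120), np.uint8(212)), np.float64(656.6), np.float64(-69.0)), (np.int64(454), (np.uint8(69), np.uint8(151), np.uint8(241)), np.float64(667.9), np.float64(-69.0)), (np.int64(455), (np.uint8(48), np.uint8(101), np.uint8(186)), np.float64(668.5), np.float64(-69.0)), (np.int64(465), (np.uint8(45), np.uint8(88), np.uint8(154)), np.float64(674.4), np.float64(-69.0))]
```

```bash
python3 -c "
from h import *
T=np.load('pics/w3.npy');print(wproj(T,[582.7,-116,215]))"; python3 -m crank '1 0 3 20 0 0 0;1 0 0 10 0 0 0;1 0 0 4 0 0 0;1 0 0 0 0 0 0' 40;
```

```text
[310.15534471 277.8058737 ]
time_s: 15.42
ee_pos: [586.3, -115.7, 156.9]
ee_rot: [180.0, 0.0, 90.0]
force: [-2.2, -0.8, -1.0]
gripper_width: 21.3
gripper_force: 40.0
```

```bash
python3 -m crank '0 0 0 0 0 0 0;0 0 0 0 0 0 0;0 0 0 -30 0 0 0;0 0 0 -40 0 0 0;0 0 -50 -20 0 0 0;0 0 -50 0 0 0 0;0 0 -50 0 0 0 0;0 0 0 0 0 0 0;0 0 0 0 0 0 0';python3 - <<'E'
from h import *
print(wplane(np.load("pics/w3.npy"),131,197,76))
T,f=wshot("w4");print(env.state()["ee_pos"])
for r in models.search_frame("weight1_center","wrist"): print(np.round(r["point"]),r["p"],wproj(T,r["point"]))
g=cv2.cvtColor(f,cv2.COLOR_BGR2HSV);m=((g[...,1]<40)&(g[...,2]>200)).astype(np.uint8);m[225:]=0
n,_,st,ce=cv2.connectedComponentsWithStats(m)
for i in range(1,n):
    if st[i,4]>60: print(st[i],ce[i],wplane(T,*ce[i],76))
E
```

```text
time_s: 16.55
ee_pos: [437.6, -115.4, 246.7]
ee_rot: [179.8, 0.0, 90.0]
force: [0.7, 0.4, -0.8]
gripper_width: 45.7
gripper_force: 0.0
[ 434.52975674 -114.42390512   76.        ]
[ 437.89046816 -115.4573838   246.4691091 ]
[ 578. -109.  133.] 0.82 [483.55376262 190.296257  ]
[287   0  23  22 428] [298.10747664   9.5911215 ] [426.5228971   39.53420761  76.        ]
[297 174  21  20 327] [307.2293578  183.43119266] [ 433.54521373 -114.78184935   76.        ]
[515 202  30  23 550] [529.95272727 214.32909091] [ 657.33464393 -147.00395545   76.        ]
```

```bash
python3 -m crank '0 0.7 -4.2 40 0 0 0;0 0 0 50 0 0 0;0 0 0 50 0 0 0;0 0 0 40 0 0 0;0 0 0 16 0 0 0;1 0 0 0 0 0 0;1 0 0 0 0 0 0;1 0 0 0 0 0 0;1 0 0 0 0 0 0' 40;
```

```text
time_s: 17.77
ee_pos: [432.4, -114.6, 50.6]
ee_rot: [180.0, 0.0, 90.0]
force: [-1.5, 0.7, 1.5]
gripper_width: 21.2
gripper_force: 40.0
```

```bash
python3 -m crank '1 0 0 -50 0 0 0;1 0 0 -50 0 0 0;1 0 0 -50 0 0 0;1 17.4 39.2 0 0 0 0;1 17.4 39.2 0 0 0 0;1 17.4 39.2 0 0 0 0;1 17.4 39.2 0 0 0 0;1 0 0 20 0 0 0;1 0 0 14 0 0 0;1 0 0 6 0 0 0' 40; python3 -m crank '1 0 0 3.5 0 0 0;1 0 0 0 0 0 0' 40
```

```text
time_s: 19.02
ee_pos: [588.1, -45.1, 158.6]
ee_rot: [-179.9, -0.0, 90.0]
force: [0.4, 0.5, -4.1]
gripper_width: 21.3
gripper_force: 40.0
time_s: 19.27
ee_pos: [589.3, -45.2, 157.1]
ee_rot: [179.9, -0.0, 90.0]
force: [-1.0, -0.0, -3.9]
gripper_width: 21.5
gripper_force: 40.0
```

```bash
python3 -m crank '1 0 0 1 0 0 0;1 0 0 0 0 0 0' 40|sed -n 2,4p;  python3 -m crank '0 0 0 0 0 0 0;0 0 0 0 0 0 0;0 0 0 -30 0 0 0;0 0 0 -40 0 0 0;0 21 -41 -20 0 0 0;0 21 -41 0 0 0 0;0 21 -41 0 0 0 0;0 21 -41 0 0 0 0;0 0 0 0 0 0 0;0 0 0 0 0 0 0';python3 - <<'E'
from h import *
T,f=wshot("w5");print(env.state()["ee_pos"])
g=cv2.cvtColor(f,cv2.COLOR_BGR2HSV);m=((g[...,1]<40)&(g[...,2]>200)).astype(np.uint8);m[225:]=0
n,_,st,ce=cv2.connectedComponentsWithStats(m)
for i in range(1,n):
    if st[i,4]>60: print(st[i],ce[i],wplane(T,*ce[i],76))
E
```

```text
ee_pos: [589.5, -45.2, 156.6]
ee_rot: [179.9, 0.0, 90.0]
force: [-1.7, -0.2, 2.7]
time_s: 20.78
ee_pos: [426.1, 39.0, 245.9]
ee_rot: [179.9, 0.0, 90.0]
force: [0.0, -0.7, -0.1]
gripper_width: 46.0
gripper_force: 0.0
[426.33785292  38.82653945 245.71775919]
[302 173  21  20 333] [311.82282282 182.53753754] [426.44921082  40.79485305  76.        ]
```

```bash
python3 -m crank '0 1.5 0 40 0 0 0;0 0 0 50 0 0 0;0 0 0 50 0 0 0;0 0 0 40 0 0 0;0 0 0 15.5 0 0 0;1 0 0 0 0 0 0;1 0 0 0 0 0 0;1 0 0 0 0 0 0;1 0 0 0 0 0 0' 40;
```

```text
time_s: 21.95
ee_pos: [425.2, 40.5, 50.5]
ee_rot: [180.0, 0.0, 90.0]
force: [-3.0, 0.2, 2.6]
gripper_width: 21.3
gripper_force: 40.0
```

```bash
python3 -m crank '1 0 0 -50 0 0 0;1 0 0 -50 0 0 0;1 0 0 -50 0 0 0;1 -4 41.7 0 0 0 0;1 -4 41.7 0 0 0 0;1 -4 41.7 0 0 0 0;1 -4 41.7 0 0 0 0;1 0 0 20 0 0 0;1 0 0 14 0 0 0;1 0 0 6 0 0 0' 40; python3 -m crank '1 0 0 4.2 0 0 0;1 0 0 0 0 0 0' 40
```

```text
time_s: 23.2
ee_pos: [590.9, 24.5, 158.7]
ee_rot: [-179.9, -0.0, 90.0]
force: [0.4, -0.1, -3.4]
gripper_width: 21.3
gripper_force: 40.0
time_s: 23.45
ee_pos: [592.2, 24.6, 156.6]
ee_rot: [179.9, -0.0, 90.0]
force: [0.3, 0.5, -4.4]
gripper_width: 20.7
gripper_force: 40.0
```

```bash
python3 -m crank '1 0 0 0.8 0 0 0;0 0 0 0 0 0 0;0 0 0 0 0 0 0;0 0 0 -30 0 0 0;0 0 0 -50 0 0 0;0 0 0 -50 0 0 0;0 55 -12 -10 0 0 0;0 55 -12 0 0 0 0;0 55 -12 0 0 0 0;0 55 -12 0 0 0 0'|sed -n 1,4p; python3 -m crank '0 0 0 0 0 0 -10;0 0 0 0 0 0 -10;0 0 0 0 0 0 -10;0 0 0 0 0 0 -10;0 0 0 0 0 0 -10;0 0 0 0 0 0 -10;0 0 0 0 0 0 -10;0 0 0 0 0 0 -10;0 0 0 0 0 0 -10;0 0 0 0 0 0 0';python3 - <<'E'
from h import *
T,f=wshot("w6");print(env.state()["ee_pos"],env.state()["qpos"].round(1))
for r in models.search_frame("clamp1_grip","wrist"): print(np.round(r["point"]),r["p"],wproj(T,r["point"]))
E
```

```text
time_s: 24.7
ee_pos: [543.8, 246.2, 295.1]
ee_rot: [179.9, -0.0, 90.0]
force: [0.4, 0.6, 0.1]
time_s: 25.95
ee_pos: [544.2, 244.5, 294.9]
ee_rot: [180.0, 0.0, 179.9]
force: [-0.2, -0.5, -0.1]
gripper_width: 45.7
gripper_force: 0.0
[544.2046462  244.55504259 294.92363571] [ 23.1  18.4  79.5   0.   82.1 -66.7]
[473. 246. 128.] 0.6 [314.00318488 106.63089359]
```

View pics/w6.png

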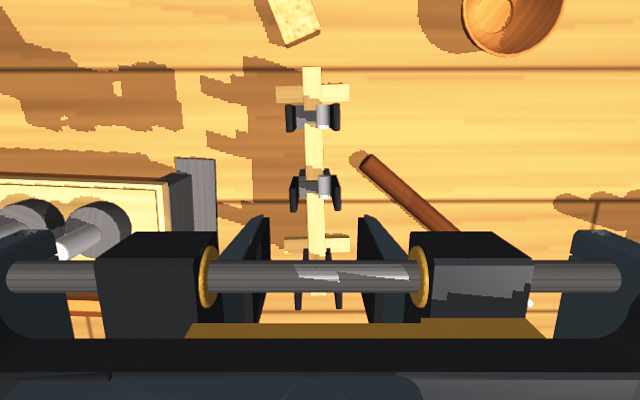

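The wrist view shows clamps at (313,117), (316,188) and (318,280), each with a silver barrel on its right (+Y) side. I will enlarge this.

```bash
python3 - <<'E'
from h import *
f=cv2.imread("pics/w6.png")[60:315,250:390]
cv2.imwrite("pics/w6c.png",cv2.resize(f,None,fx=2.3,fy=2.3,interpolation=cv2.INTER_CUBIC))
T=np.load("pics/w6.npy")
for (a,b,v) in((291,336,105),(294,338,176)): print([wplane(T,u,v,171).round(1) for u in(a,b)])
E
```

```text
[array([471.7, 227.3, 171. ]), array([471.9, 263.1, 171. ])]
[array([529.1, 228.7, 171. ]), array([529.3, 265.5, 171. ])]
```

View pics/w6c.png

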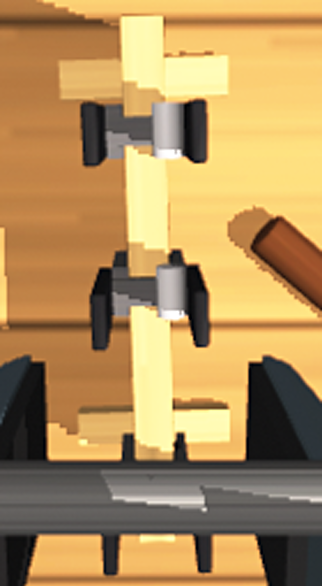

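```bash
python3 - <<'E'
from h import *
T=np.load("pics/w6.npy")
P=lambda u,v,z:wplane(T,250+u/2.3,60+v/2.3,z).round(1)
print("A",P(144.5,132,165),P(82,132,165),P(207,132,165),"barrel",P(168,150,125))
print("B far tops",P(92,348,171),P(210,345,171))
print("C far tops",P(104,572,171),P(212,572,171))
print("board",P(120,20,110),P(164,20,110),P(134,400,110),P(173,400,110))
E
```

```text
A [481.5 244.6 165. ] [481.4 222.3 165. ] [481.6 266.9 165. ] barrel [489.4 254.1 125. ]
B far tops [559.9 224.7 171. ] [558.9 268.8 171. ]
C far tops [654.1 227.6 171. ] [654.3 271.2 171. ]
board [437.8 234.7 110. ] [437.9 252.7 110. ] [603.  239.3 110. ] [603.1 257.3 110. ]
```

```bash
python3 -m crank '-0.4 0 0 0 0 0 -2;-0.4 31.3 1.2 0 0 0 0;-0.4 31.3 1.1 20 0 0 0;-0.4 0 0 40 0 0 0;-0.4 0 0 40 0 0 0;-0.4 0 0 30 0 0 0;-0.4 0 0 17 0 0 0;-0.4 0 0 0 0 0 0' 35; python3 -m crank '-0.2 0 0 0 0 0 0;-0.1 0 0 0 0 0 0;0 0 0 0 0 0 0;0.03 0 0 0 0 0 0;0.03 0 0 0 0 0 0' 35
```

```text
time_s: 27.05
ee_pos: [480.7, 244.3, 146.8]
ee_rot: [-179.9, -0.2, -178.0]
force: [-0.9, 0.2, -0.3]
gripper_width: 63.5
gripper_force: 0.0
time_s: 27.68
ee_pos: [481.7, 244.2, 148.3]
ee_rot: [-180.0, 0.0, -178.0]
force: [0.8, -3.9, 2.4]
gripper_width: 44.2
gripper_force: 1.6
```

```bash
python3 -m crank '0.1 0 -1.8 0 0 0 0;0.18 0 -1.8 0 0 0 0;0.26 0 -1.8 0 0 0 0;0.34 0 -1.8 0 0 0 0;0.42 0 -1.8 0 0 0 0;0.42 0 0 0 0 0 0;0.42 0 0 0 0 0 0' 35
```

```text
time_s: 28.55
ee_pos: [481.7, 236.6, 148.0]
ee_rot: [179.9, 0.0, -178.0]
force: [-0.5, 5.2, -2.9]
gripper_width: 31.5
gripper_force: 33.6
```

```bash
python3 -m crank '0.5 0 0 0 0 0 0;0.5 0 -1 0 0 0 0;0.5 0 0 0 0 0 0' 50
```

```text
time_s: 28.92
ee_pos: [481.8, 236.4, 148.1]
ee_rot: [179.8, 0.0, -178.1]
force: [-1.1, 7.8, -2.2]
gripper_width: 31.1
gripper_force: 48.1
```

```bash
python3 -m crank '0.5 0 0 -10 0 0 0;0.5 0 0 -15 0 0 0;0.5 0 0 -20 0 0 0;0.5 0 0 -30 0 0 0;0.5 0 0 -40 0 0 0;0.5 0 0 -20 0 0 0;0.5 0 0 0 0 0 0' 40
python3 - <<'E'
from h import *
T,f=wshot("w7");g=grab_frame("scene")[200:380,380:560]
cv2.imwrite("pics/w7b.png",np.hstack([cv2.resize(f,(480,300)),cv2.resize(g,(300,300),interpolation=cv2.INTER_CUBIC)]))
E
```

```text
time_s: 29.8
ee_pos: [482.6, 234.4, 285.5]
ee_rot: [179.9, 0.3, -178.0]
force: [0.5, 0.4, -1.8]
gripper_width: 30.8
gripper_force: 38.1
```

View pics/w7b.png

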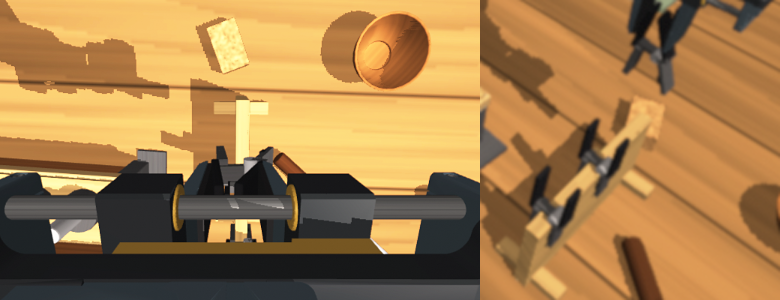

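The held clamp hangs open from the fingers. Next I turn it square to the edge and carry it over the edge's far end.

```bash
python3 -m crank '0.5 0 0 -3 0 0 10.5;0.5 0 0 -3 0 0 10.5;0.5 0 0 -3 0 0 10.5;0.5 0 0 -3 0 0 10.5;0.5 0 0 -3 0 0 10.5;0.5 0 0 0 0 0 10.5;0.5 0 0 0 0 0 10.5;0.5 0 0 0 0 0 10.5;0.5 0 0 0 0 0 10.4' 40 | head -3; python3 -m crank '0.5 -43.5 23.2 0 0 0 0;0.5 -43.5 23.2 0 0 0 0;0.5 -43.5 23.2 0 0 0 0;0.5 -43.5 23.2 0 0 0 0;0.5 -43.5 23.2 0 0 0 0;0.5 -43.5 23.2 0 0 0 0;0.5 -43.5 23.2 0 0 0 0;0.5 -43.5 23.2 0 0 0 0;0.5 0 0 20 0 0 0;0.5 0 0 0 0 0 0' 40
python3 - <<'E'
from h import *
T,f=wshot("w8");print(env.state()["ee_pos"])
cv2.imwrite("pics/w8b.png",np.hstack([f[:260,150:570],cv2.resize(grab_frame("scene")[130:290,230:390],(260,260),interpolation=cv2.INTER_CUBIC)]))
E
```

```text
time_s: 31.02
ee_pos: [481.1, 234.1, 296.3]
ee_rot: [-179.8, 0.1, 87.2]
time_s: 32.28
ee_pos: [651.1, -121.3, 274.3]
ee_rot: [-179.6, -0.1, 87.5]
force: [-0.5, 1.1, -0.3]
gripper_width: 31.2
gripper_force: 38.1
[ 651.63430539 -120.85919422  276.00064201]
```

View pics/w8b.png

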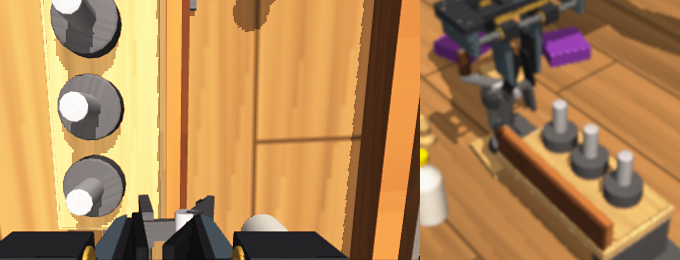

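The three weights stand on the panel, and the edge with its dark lipping runs at about (167–189,120) in the crop. The open clamp hangs over the edge line near (175,215).

```bash
python3 - <<'E'
from h import *
T=np.load("pics/w8.npy");f=cv2.imread("pics/w8.png")
for v in (60,110,150,180):
    r=f[v,295:350].astype(int);g=np.abs(np.diff(r,axis=0)).sum(1);j=[i+295 for i in np.where(g>45)[0]]
    print(v,[(int(u),*map(int,f[v,u+1]),float(wplane(T,u+1,v,146)[0].round(1))) for u in j],wplane(T,320,v,146)[1].round(0))
E
python3 -m crank '0.5 0 0 10 0 0 0;0.5 0 0 0 0 0 0' 40
```

```text
60 [(307, 82, 145, 198, 652.2), (308, 69, 118, 157, 653.0), (309, 106, 174, 220, 653.8), (315, 64, 131, 219, 658.5), (316, 86, 184, 254, 659.3), (330, 59, 121, 218, 670.2), (331, 40, 77, 150, 671.0), (338, 76, 145, 223, 676.5), (339, 96, 181, 242, 677.3)] -13.0
110 [(307, 84, 150, 202, 650.4), (308, 74, 128, 171, 651.2), (309, 104, 173, 218, 652.0), (315, 68, 139, 228, 656.9), (316, 87, 184, 254, 657.7), (330, 39, 74, 150, 669.0), (337, 77, 145, 222, 674.7), (338, 96, 181, 241, 675.5)] -51.0
150 [(307, 86, 153, 205, 648.8), (308, 78, 136, 181, 649.7), (309, 96, 159, 204, 650.5), (315, 70, 141, 230, 655.5), (316, 87, 185, 254, 656.3), (329, 55, 112, 206, 667.2), (330, 38, 69, 137, 668.0), (336, 55, 103, 176, 673.0), (337, 99, 181, 243, 673.8)] -83.0
180 [(307, 81, 146, 197, 647.6), (310, 99, 163, 209, 650.2), (315, 69, 144, 231, 654.4), (316, 85, 183, 253, 655.3), (329, 46, 91, 175, 666.4), (330, 38, 75, 145, 667.2), (336, 72, 138, 213, 672.3), (337, 93, 174, 237, 673.2)] -109.0
time_s: 32.62
ee_pos: [652.0, -120.3, 267.3]
ee_rot: [-179.9, -0.0, 87.6]
force: [-0.3, -0.4, -0.8]
gripper_width: 31.0
gripper_force: 38.1
```

```bash
python3 -m crank '0.5 0 2.3 20 0 0 0;0.5 0 0 20 0 0 0;0.5 0 0 10 0 0 0;0.5 0 0 5 0 0 0;0.5 0 0 0 0 0 0' 40|sed -n 2,4p;python3 -m crank '0.5 0 0 10 0 0 0;0.5 0 0 5 0 0 0;0.5 0 0 0 0 0 0' 40|sed -n 2,4p
```

```text
ee_pos: [655.0, -121.0, 213.3]
ee_rot: [180.0, 0.0, 87.6]
force: [0.3, 0.1, -0.7]
ee_pos: [654.5, -120.9, 197.3]
ee_rot: [-179.9, -0.0, 87.6]
force: [-0.5, -0.8, -1.9]
```

```bash
python3 -m crank '0.5 0 0 8 0 0 0;0.5 0 0 4.5 0 0 0;0.5 0 0 0 0 0 0' 40|sed -n 2,4p
```

```text
ee_pos: [654.5, -120.9, 184.8]
ee_rot: [-179.9, -0.0, 87.6]
force: [-0.4, -0.2, -0.6]
```

```bash
python3 -m crank '0.3 0 0 0 0 0 0;0.24 0 1.8 0 0 0 0;0.17 0 1.8 0 0 0 0;0.1 0 1.8 0 0 0 0;0.03 0 1.6 0 0 0 0;-0.05 0 0 0 0 0 0;-0.12 0 0 0 0 0 0' 35;python3 -m crank '-0.3 0 0 0 0 0 0;-0.3 0 0 0 0 0 0' 35
```

```text
time_s: 34.88
ee_pos: [662.2, -121.3, 185.8]
ee_rot: [179.9, 0.0, 87.6]
force: [-0.3, 0.3, 0.7]
gripper_width: 51.2
gripper_force: 0.0
time_s: 35.12
ee_pos: [661.9, -121.3, 185.6]
ee_rot: [180.0, -0.0, 87.6]
force: [-0.1, 0.6, 0.2]
gripper_width: 59.0
gripper_force: 0.0
```

```bash
python3 -m crank '-0.3 0 0 -30 0 0 0;-0.3 0 0 -40 0 0 0;-0.3 0 0 -40 0 0 0;-0.3 51.6 -18.4 0 0 0 0;-0.3 51.6 -18.4 0 0 0 0;-0.3 51.6 -18.4 0 0 0 0;-0.3 51.6 -18.4 0 0 0 0;-0.3 51.6 -18.4 0 0 0 0;-0.3 51.6 -18.4 0 0 0 0;-0.3 51.6 -18.4 0 0 0 0'|sed -n 2,3p; python3 -m crank '-0.3 0 0 0 0 0 -10.5;-0.3 0 0 0 0 0 -10.5;-0.3 0 0 0 0 0 -10.5;-0.3 0 0 0 0 0 -10.5;-0.3 0 0 0 0 0 -10.5;-0.3 0 0 0 0 0 -10.5;-0.3 0 0 0 0 0 -10.5;-0.3 0 0 0 0 0 -10.5;-0.3 0 0 0 0 0 -10.4;-0.3 0 0 0 0 0 0'|sed -n 2,3p;python3 - <<'E'
from h import *
T,f=wshot("w9");print(env.state()["ee_pos"])
for r in models.search_frame("clamp1_grip","wrist"): print("w",np.round(r["point"]),r["p"],wproj(T,r["point"]))
grab_frame("top")
for n in("clamp1_grip","weight1_center"):
  for r in models.search_frame(n,"top"): print(n,np.round(r["point"]),r["p"])
E
```

```text
ee_pos: [547.7, 246.6, 295.7]
ee_rot: [180.0, -0.0, 87.6]
ee_pos: [548.3, 245.0, 295.5]
ee_rot: [180.0, 0.0, -178.1]
[548.35179574 245.06618127 295.54334731]
clamp1_grip [ 670. -121.  169.] 0.45
weight1_center [ 578. -118.  132.] 0.68
```

View pics/w9.png

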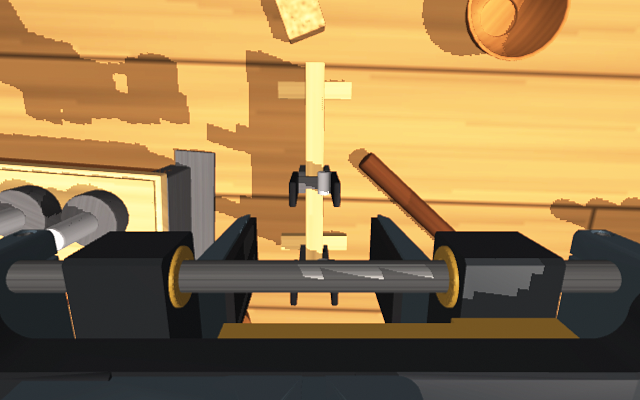

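The wrist view shows clamp B (315,188) centred ahead of the fingers with its barrel on the +Y side again. Clamp C is behind, at (315,280).

```bash
python3 -m crank '-0.4 0 0 40 0 0 0;-0.4 0 0 50 0 0 0;-0.4 0 0 30 0 0 0;-0.4 0 0 20 0 0 0;-0.4 0 0 7.5 0 0 0;-0.2 0 0 0 0 0 0;-0.1 0 0 0 0 0 0;0 0 0 0 0 0 0;0.03 0 0 0 0 0 0;0.03 0 0 0 0 0 0' 35
```

```text
time_s: 39.12
ee_pos: [548.7, 245.6, 148.6]
ee_rot: [179.9, 0.1, -178.0]
force: [-0.7, 2.2, 1.8]
gripper_width: 44.1
gripper_force: 1.0
```

```bash
python3 -m crank '0.1 0 -1.8 0 0 0 0;0.18 0 -1.8 0 0 0 0;0.26 0 -1.8 0 0 0 0;0.34 0 -1.8 0 0 0 0;0.5 0 0 0 0 0 0;0.5 0 0 0 0 0 0;0.5 0 0 0 0 0 0' 40; python3 -m crank '0.5 0 0 -10 0 0 0;0.5 0 0 -15 0 0 0;0.5 0 0 -20 0 0 0;0.5 0 0 -30 0 0 0;0.5 0 0 -40 0 0 0;0.5 0 0 -35 0 0 0;0.5 0 0 0 0 0 0' 40
```

```text
time_s: 40.0
ee_pos: [548.5, 238.5, 147.9]
ee_rot: [179.9, -0.0, -178.0]
force: [0.1, 5.9, -0.8]
gripper_width: 31.0
gripper_force: 38.6
time_s: 40.88
ee_pos: [550.0, 237.7, 302.2]
ee_rot: [179.9, 0.4, -178.0]
force: [0.5, -1.1, -1.4]
gripper_width: 31.5
gripper_force: 38.1
```

```bash
python3 -m crank '0.5 0 0 0 0 0 10.5;0.5 0 0 0 0 0 10.5;0.5 0 0 0 0 0 10.5;0.5 0 0 0 0 0 10.5;0.5 0 0 0 0 0 10.5;0.5 0 0 0 0 0 10.5;0.5 0 0 0 0 0 10.5;0.5 0 0 0 0 0 10.5;0.5 0 0 0 0 0 10.4' 40 | head -3; python3 -m crank '0.5 -46.4 20.1 0 0 0 0;0.5 -46.4 20.1 0 0 0 0;0.5 -46.4 20.1 0 0 0 0;0.5 -46.4 20.1 0 0 0 0;0.5 -46.4 20.1 0 0 0 0;0.5 -46.4 20.1 0 0 0 0;0.5 0 0 20 0 0 0;0.5 0 0 0 0 0 0;0.5 0 0 0 0 0 0' 40
```

```text
time_s: 42.0
ee_pos: [548.0, 237.1, 296.7]
ee_rot: [-179.9, 0.1, 87.2]
time_s: 43.12
ee_pos: [657.1, -45.1, 278.0]
ee_rot: [-180.0, 0.0, 87.6]
force: [-0.1, 0.2, -0.6]
gripper_width: 31.3
gripper_force: 38.1
```

```bash
python3 -m crank '0.5 0 0.4 25 0 0 0;0.5 0 0 25 0 0 0;0.5 0 0 10 0 0 0;0.5 0 0 5 0 0 0;0.5 0 0 0 0 0 0' 40|sed -n 2,4p;python3 -m crank '0.5 0 0 10 0 0 0;0.5 0 0 8 0 0 0;0.5 0 0 7 0 0 0;0.5 0 0 3 0 0 0;0.5 0 0 0 0 0 0' 40|sed -n 2,4p
```

```text
ee_pos: [658.1, -45.3, 213.7]
ee_rot: [179.9, 0.0, 87.6]
force: [-0.1, 0.5, -1.0]
ee_pos: [657.7, -45.4, 184.6]
ee_rot: [-180.0, -0.0, 87.6]
force: [-0.3, 0.2, -1.0]
```

```bash
python3 -m crank '0.3 0 0 0 0 0 0;0.24 0 1.8 0 0 0 0;0.17 0 1.8 0 0 0 0;0.1 0 1.8 0 0 0 0;0.03 0 1.6 0 0 0 0;-0.05 0 0 0 0 0 0;-0.12 0 0 0 0 0 0' 35;python3 -m crank '-0.3 0 0 0 0 0 0;-0.3 0 0 0 0 0 0' 35
```

```text
time_s: 45.25
ee_pos: [665.0, -45.7, 185.2]
ee_rot: [180.0, -0.0, 87.6]
force: [0.2, -0.3, -0.4]
gripper_width: 50.8
gripper_force: 0.0
time_s: 45.5
ee_pos: [664.8, -45.7, 185.0]
ee_rot: [180.0, -0.0, 87.6]
force: [0.6, -0.7, -0.8]
gripper_width: 59.4
gripper_force: 0.0
```

```bash
python3 -m crank '-0.3 0 0 -30 0 0 0;-0.3 0 0 -40 0 0 0;-0.3 0 0 -40 0 0 0;-0.3 48.8 -5.7 0 0 0 0;-0.3 48.8 -5.7 0 0 0 0;-0.3 48.8 -5.7 0 0 0 0;-0.3 48.8 -5.7 0 0 0 0;-0.3 48.8 -5.7 0 0 0 0;-0.3 48.8 -5.7 0 0 0 0'|sed -n 2,3p; python3 -m crank '-0.3 0 0 0 0 0 -10.5;-0.3 0 0 0 0 0 -10.5;-0.3 0 0 0 0 0 -10.5;-0.3 0 0 0 0 0 -10.5;-0.3 0 0 0 0 0 -10.5;-0.3 0 0 0 0 0 -10.5;-0.3 0 0 0 0 0 -10.5;-0.3 0 0 0 0 0 -10.5;-0.3 0 0 0 0 0 -10.4;-0.3 0 0 0 0 0 0'|sed -n 2,3p;python3 - <<'E'
from h import *
T,f=wshot("w10");print(env.state()["ee_pos"])
s=grab_frame("scene")[130:310,230:410]
cv2.imwrite("pics/w10b.png",np.hstack([f[:260,150:450],cv2.resize(s,(260,260),interpolation=cv2.INTER_CUBIC)]))
E
```

```text
ee_pos: [642.7, 249.8, 295.1]
ee_rot: [180.0, -0.0, 87.6]
ee_pos: [642.9, 248.3, 295.0]
ee_rot: [180.0, 0.0, -178.1]
[642.8961816  248.27768178 294.95953969]
```

View pics/w10b.png

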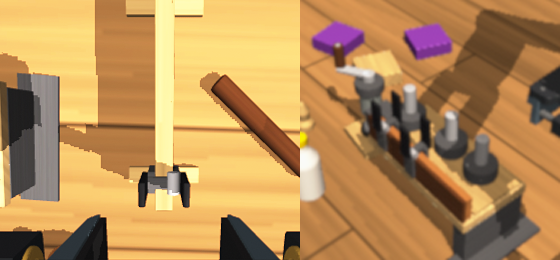

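Clamp C has its handles at (138–190,206) in the crop and the barrel on the +Y side, placed the same way relative to the fingers as B was. The scene half shows two clamps upright on the edge and three weights on the panel.

```bash
python3 -m crank '-0.4 0 0 40 0 0 0;-0.4 0 0 50 0 0 0;-0.4 0 0 30 0 0 0;-0.4 0 0 20 0 0 0;-0.4 0 0 7.5 0 0 0;-0.2 0 0 0 0 0 0;-0.1 0 0 0 0 0 0;0 0 0 0 0 0 0;0.03 0 0 0 0 0 0;0.03 0 0 0 0 0 0' 35
```

```text
time_s: 49.22
ee_pos: [643.1, 248.5, 147.9]
ee_rot: [180.0, 0.0, -178.0]
force: [-0.2, 0.4, 1.7]
gripper_width: 43.8
gripper_force: 0.4
```

```bash
python3 -m crank '0.1 0 -1.8 0 0 0 0;0.18 0 -1.8 0 0 0 0;0.26 0 -1.8 0 0 0 0;0.34 0 -1.8 0 0 0 0;0.5 0 0 0 0 0 0;0.5 0 0 0 0 0 0;0.5 0 0 0 0 0 0' 40|sed -n 2,6p; python3 -m crank '0.5 0 0 -10 0 0 0;0.5 0 0 -15 0 0 0;0.5 0 0 -20 0 0 0;0.5 0 0 -30 0 0 0;0.5 0 0 -40 0 0 0;0.5 0 0 -35 0 0 0;0.5 0 0 0 0 0 0' 40|sed -n 2,6p
```

```text
ee_pos: [643.1, 241.5, 147.4]
ee_rot: [180.0, -0.0, -178.0]
force: [-0.9, 3.3, -1.9]
gripper_width: 31.7
gripper_force: 38.3
ee_pos: [644.6, 241.1, 302.6]
ee_rot: [179.9, 0.5, -178.0]
force: [-0.3, -0.5, -1.6]
gripper_width: 31.9
gripper_force: 38.1
```

```bash
python3 -m crank '0.5 0 0 0 0 0 10.5;0.5 0 0 0 0 0 10.5;0.5 0 0 0 0 0 10.5;0.5 0 0 0 0 0 10.5;0.5 0 0 0 0 0 10.5;0.5 0 0 0 0 0 10.5;0.5 0 0 0 0 0 10.5;0.5 0 0 0 0 0 10.5;0.5 0 0 0 0 0 10.4' 40 | head -3; python3 -m crank '0.5 -42.2 5.3 0 0 0 0;0.5 -42.2 5.3 0 0 0 0;0.5 -42.2 5.3 0 0 0 0;0.5 -42.2 5.3 0 0 0 0;0.5 -42.2 5.3 0 0 0 0;0.5 0 0 20 0 0 0;0.5 0 0 0 0 0 0;0.5 0 0 0 0 0 0' 40
```

```text
time_s: 52.1
ee_pos: [642.7, 240.5, 296.3]
ee_rot: [-179.9, 0.1, 87.2]
time_s: 53.1
ee_pos: [660.7, 29.4, 277.5]
ee_rot: [-180.0, 0.0, 87.6]
force: [-0.0, -0.2, 0.1]
gripper_width: 31.8
gripper_force: 38.1
```

```bash
python3 -m crank '0.5 0 0 25 0 0 0;0.5 0 0 25 0 0 0;0.5 0 0 10 0 0 0;0.5 0 0 5 0 0 0;0.5 0 0 0 0 0 0' 40|sed -n 2,4p;python3 -m crank '0.5 0 0 10 0 0 0;0.5 0 0 8 0 0 0;0.5 0 0 7 0 0 0;0.5 0 0 3 0 0 0;0.5 0 0 0 0 0 0' 40|sed -n 2,4p
```

```text
ee_pos: [661.1, 29.4, 213.1]
ee_rot: [179.9, -0.0, 87.6]
force: [-0.5, -0.3, -1.3]
ee_pos: [660.7, 29.1, 184.2]
ee_rot: [-180.0, -0.0, 87.6]
force: [-0.5, 0.3, -0.9]
```

```bash
python3 -m crank '0.3 0 0 0 0 0 0;0.24 0 1.8 0 0 0 0;0.17 0 1.8 0 0 0 0;0.1 0 1.8 0 0 0 0;0.03 0 1.6 0 0 0 0;-0.05 0 0 0 0 0 0;-0.12 0 0 0 0 0 0' 35;python3 -m crank '-0.3 0 0 0 0 0 0;-0.3 0 0 0 0 0 0' 35
```

```text
time_s: 55.22
ee_pos: [668.0, 28.9, 184.7]
ee_rot: [180.0, -0.0, 87.6]
force: [0.4, -0.4, 0.4]
gripper_width: 50.8
gripper_force: 0.0
time_s: 55.48
ee_pos: [667.8, 28.9, 184.6]
ee_rot: [180.0, -0.0, 87.6]
force: [0.3, -0.3, 0.0]
gripper_width: 59.6
gripper_force: 0.0
```

```bash
python3 -m crank '-0.3 0 0 -30 0 0 0;-0.3 0 0 -40 0 0 0;-0.3 0 0 -50 0 0 0;-0.3 45 -30 0 0 0 0;-0.3 45 -30 0 0 0 0;-0.3 45 -30 0 0 0 0;-0.3 45 -30 0 0 0 0;-0.3 45 -30 0 0 0 0;-0.3 0 0 0 0 0 0;-0.3 0 0 0 0 0 0'|sed -n 1,4p;python3 - <<'E'
from h import *
s=grab_frame("scene")[150:300,240:410];t=grab_frame("top")[145:225,235:375]
cv2.imwrite("pics/fin.png",np.hstack([cv2.resize(s,(397,350),interpolation=cv2.INTER_CUBIC),cv2.resize(cv2.copyMakeBorder(t,0,60,0,0,cv2.BORDER_CONSTANT),(400,350),interpolation=cv2.INTER_CUBIC)]))
for n in("clamp1_grip","weight1_center","vase"):
  for r in models.search_frame(n,"top"): print(n,np.round(r["point"]),r["p"])
E
```

```text
time_s: 56.72
ee_pos: [527.5, 259.8, 304.6]
ee_rot: [180.0, 0.0, 87.6]
force: [-0.0, 0.2, -0.4]
clamp1_grip [ 669. -119.  168.] 0.43
weight1_center [ 588. -140.  132.] 0.85
```

View pics/fin.png

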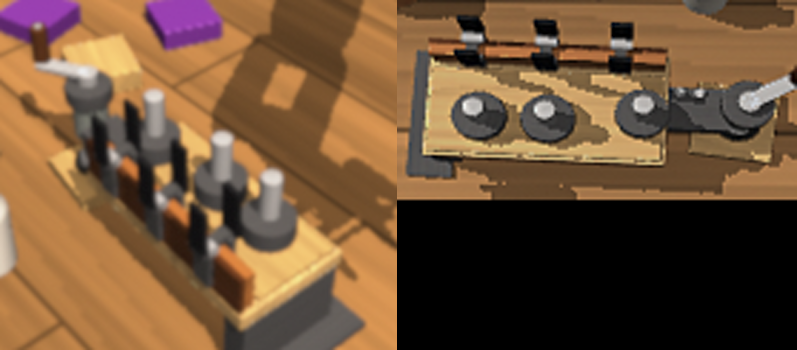

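In the final view all three clamps stand upright and square, at (470,40), (543,45) and (620,48). The right-hand weight (643,104) has been knocked towards the jack, so it has to go back.

```bash
python3 - <<'E'
from h import *
for u,v in((475,106),(545,107),(643,104)): print(pix2plane("top",235+(u-397)/400*140,145+v/2.5,182).round(1))
s=env.state();print(s["ee_pos"])
E
python3 -m crank '0 -58 9 0 0 0 2.4;0 -58 9 0 0 0 -4.8;0 -58 9 0 0 0 0;0 -58 9 0 0 0 0;0 -58 9 0 0 0 0;0 -58 9 0 0 0 0;0 0 0 0 0 0 0;0 0 0 0 0 0 0'
python3 - <<'E'
from h import *
T,f=wshot("w11");print(env.state()["ee_pos"])
g=cv2.cvtColor(f,cv2.COLOR_BGR2HSV);m=((g[...,1]<40)&(g[...,2]>200)).astype(np.uint8);m[225:]=0
n,_,st,ce=cv2.connectedComponentsWithStats(m)
for i in range(1,n):
    if st[i,4]>60: print(st[i],ce[i],wplane(T,*ce[i],182))
for r in models.search_frame("weight1_center","wrist"): print(np.round(r["point"]),r["p"],wproj(T,r["point"]))
E
```

```text
[592.   20.6 182. ]
[591.6 -47.3 182. ]
[ 596.1 -142.3  182. ]
[528.00463345 258.97437001 304.34157213]
time_s: 57.98
ee_pos: [573.8, -89.2, 304.3]
ee_rot: [-180.0, -0.1, 89.9]
force: [0.2, 0.9, 0.3]
gripper_width: 45.4
gripper_force: 0.0
[573.79231274 -88.43274725 304.42268406]
[431  35  15  29 313] [437.69329073  48.46645367] [670.29014779  26.41202575 182.        ]
[324  38  27  28 590] [337.1779661   51.42033898] [593.69170902  24.53084641 182.        ]
[420 128  14  26 256] [426.515625 139.78125 ] [667.14013565 -42.40764974 182.        ]
[321 131  25  26 491] [332.54989817 143.6700611 ] [590.92075356 -45.31811362 182.        ]
[412 211  12  14 137] [417.56934307 217.62043796] [ 664.61530829 -108.48674249  182.        ]
[ 595. -132.  133.] 0.97 [332.90377165 225.93608066]
[ 573. -272.   20.] 0.71 [311.84701514 293.09112534]
```

```bash
python3 -m crank '0 -25 10 0 0 0 0;0 -26 10 10 0 0 0;0 0 0 0 0 0 0;0 0 0 0 0 0 0'|sed -n 2,3p
python3 - <<'E'
from h import *
T,f=wshot("w12");print(env.state()["ee_pos"])
g=cv2.cvtColor(f,cv2.COLOR_BGR2HSV);m=((g[...,1]<40)&(g[...,2]>200)).astype(np.uint8);m[225:]=0
n,_,st,ce=cv2.connectedComponentsWithStats(m)
for i in range(1,n):
    if st[i,4]>60: print(st[i],ce[i],wplane(T,*ce[i],182))
E
```

```text
ee_pos: [593.8, -138.5, 294.7]
ee_rot: [-180.0, -0.0, 90.1]
[ 593.84575008 -138.48053793  294.93732945]
[295  65  27  29 605] [307.69090909  78.92231405] [591.00851719 -45.4588704  182.        ]
[404  66  15  29 310] [410.72903226  79.61612903] [668.49417777 -45.95070304 182.        ]
[395 159  14  26 260] [400.97692308 170.77692308] [ 665.50116279 -115.25113746  182.        ]
[304 190  25  24 467] [316.39400428 201.80299786] [ 597.76153419 -140.95353759  182.        ]
[440 202  47  23 501] [461.18962076 214.69261477] [ 717.66132054 -152.00976842  182.        ]
```

```bash
python3 -m crank '0 -2.3 2.2 40 0 0 0;0 0 0 40 0 0 0;0 0 0 30 0 0 0;0 0 0 18 0 0 0;0 0 0 10 0 0 0;1 0 0 0 0 0 0;1 0 0 0 0 0 0;1 0 0 0 0 0 0;1 0 0 0 0 0 0' 40
```

```text
time_s: 59.75
ee_pos: [596.5, -142.2, 157.5]
ee_rot: [179.9, 0.0, 90.0]
force: [-1.2, 0.7, 4.5]
gripper_width: 21.3
gripper_force: 40.0
```

```bash
python3 -m crank '1 0 0 -8 0 0 0;1 13 -5 0 0 0 0;1 13 -4 0 0 0 0;1 0 0 4 0 0 0;1 0 0 3.5 0 0 0;1 0 0 0 0 0 0' 40|sed -n 2,4p; python3 -m crank '1 0 0 0.8 0 0 0;1 0 0 0 0 0 0' 40|sed -n 2,4p
```

```text
ee_pos: [586.9, -115.9, 157.5]
ee_rot: [-180.0, -0.1, 90.0]
force: [-2.3, 2.8, 4.2]
ee_pos: [587.0, -115.9, 157.5]
ee_rot: [180.0, -0.1, 90.0]
force: [-3.0, 3.3, 7.3]
```

Contact made, so I release and retreat. Then a numeric check from above.

```bash
python3 -m crank '0 0 0 0 0 0 0;0 0 0 0 0 0 0;0 0 0 -30 0 0 0;0 0 0 -50 0 0 0;0 0 0 -60 0 0 0;0 -22 0 0 0 0 0;0 0 0 0 0 0 0;0 0 0 0 0 0 0'|sed -n 1,4p
python3 - <<'E'
from h import *
T,f=wshot("w13");print(env.state()["ee_pos"])
g=cv2.cvtColor(f,cv2.COLOR_BGR2HSV);m=((g[...,1]<40)&(g[...,2]>200)).astype(np.uint8);m[225:]=0
n,_,st,ce=cv2.connectedComponentsWithStats(m)
for i in range(1,n):
    if st[i,4]>60: print(st[i],ce[i].round(),wplane(T,*ce[i],182).round(1),wplane(T,*ce[i],151).round(1))
E
```

```text
time_s: 61.75
ee_pos: [586.4, -138.0, 294.1]
ee_rot: [-179.8, -0.1, 89.9]
force: [-0.1, 0.5, -0.1]
[ 586.53419252 -137.84816924  294.25584423]
[305  66  27  29 602] [318.  80.] [591.  -45.5 182. ] [591.3 -42.9 151. ]
[414  67  15  29 312] [420.  80.] [667.9 -46.  182. ] [677.  -43.4 151. ]
[302 159  25  25 506] [314. 171.] [ 588.2 -114.7  182. ] [ 588.2 -119.9  151. ]
[404 160  14  26 258] [410. 171.] [ 665.  -115.3  182. ] [ 673.8 -120.6  151. ]
[445 202  49  23 499] [468. 215.] [ 715.  -151.5  182. ] [ 729.4 -160.9  151. ]
```

```bash
python3 - <<'E'
from h import *
grab_frame("scene")
print([(np.round(r["point"]),r["p"]) for n in("vase","weight1_center") for r in models.search_frame(n,"scene")])
print(env.job_done())
E
```

```text
[(array([797., 142.,  77.]), 0.71), (array([ 594., -110.,  134.]), 0.86)]
the job is handed in; nothing more can be done
None
```

I handed the job in at about 62 s; the verdict was not shown to me. The jack's foot bears on its block (estimated 100–130 N from the crank load), all three clamps are clipped on the edge, all three weights stand on the panel (one was knocked aside and put back), and the vase still stands.

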